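Load the kiln shelf for a glaze firing

ROBOT

A 7-joint arm with a two-finger parallel gripper is mounted at the origin on the work surface. World frame = base frame: x ahead of the robot, y to its left, z up, the work surface at z = 0. Lengths are in m, angles in degrees, forces in N, time in s.
With the tool pointing down it reaches from about 0.4 to 0.9 m from the base axis. Payload 5.5 kg.
Tool frame: the origin (TCP) lies where the fingers leave the gripper's body, on its centre line; the fingertips stand manip.tip_extent ahead of it and the grasp point (between the pads) lies 47 mm ahead of it (manip.tip_extent is the distance from the TCP to the fingertips, in m); z points along the fingers, y is the line along which they close (so a half turn about z gives the same grasp; the last joint's range is limited). The gripper opens to 92 mm and grips with 3 to 60 N. Pads are 19 mm wide; open, the fingers measure 130 mm over their backs; the gripper's body (75 mm by 190 mm) begins 47 mm behind the grasp point.
Start: joints at [-56.196, 28.699, -24.465, 88.831, 12.651, 65.22, -12.049], TCP at [0.209, 0.616, 0.292] pointing down, gripper open.
Joint ranges: [-164.97, 164.97], [-17.58, 116.51], [-87.97, 89.64], [11.32, 138.91], [-80.73, 260.73], [10.89, 115.49], [-147.41, 147.41]. Speed limits (degrees/s): [147.25, 147.25, 180, 180, 180, 180, 180].

INTERFACE

Orientations are given as [roll, pitch, yaw] about the fixed x, y, z axes, in that order (R = Rz(yaw) Ry(pitch) Rx(roll)).
In Python, from cell import manip, grab_frame, search_frame, spot_point gives the robot as it stands. The module is installed in compiled form; this text tells all that it offers.
- The arm moves only by the tool play_rows, never from a script. Its argument "steps" is one flat list of numbers, 5 for each row, row after row: the shift along the tool's x, y, z in m, then the turn about the tool's z in rad, then the opening, from -1 (shut) to 1 (fully open), so that 0 is half open. A call has 1 to 20 rows; each row is the pose to reach, as a shift and turn from the pose commanded when the call began, along the tool's axes at that moment; what a row does not reach only later rows make up. A row lasts 1/8 s, in which the tool goes at most 62.5 mm and 10.7 degrees, less where a joint would pass 70% of its speed; a pose out of reach is approached as far as the arm can. A call with a gripper value outside its range is refused whole. The fingers move at their own pace and stop on an object; "newtons" is the grip in N (left out, the last holds). Time passes only in rows, so rows that repeat a pose let the fingers close. It gives the time, the measured TCP pose, the force, the opening and the grip force at its end, in the units of the state.
- manip.get_state(): the state, without advancing time (a new reading comes with each control period).
- grab_frame(name): name is "scene" or "side" or "wrist"; returns a dict with "frame" (384x512x3 uint8, red, green, blue), "fx", "fy", "cx", "cy" (pixels), "world_from_camera" (4x4, takes a point from camera to world coordinates). Camera axes: x right, y down, z forward; pixel columns grow to the right and rows downward; lengths in m; the calibration is good to about 2 mm. A picture is of the moment at which its call begins. There is no depth.
- manip.hand_in(): hands the job in; it is judged then, once.
Trained networks look in the newest picture that a camera, given by its name, has taken for a name from the list of things; names that differ only in an ending like _2 or _b are one class to them, and where a whole thing is asked for, a point or a joint stands for the part that bears it (a point fixed in the world has none). Each returns a list of dicts, best first, with "conf" (0 to 1); they miss things now and then, are a little off and sometimes report something else, mostly with a low value. They report only what shows in the picture. A call takes as long as a camera call.
- search_frame(label, camera): "position" ([x, y, z] in m, in world coordinates, good to about 4 mm: the middle of the surface that is visible of it).
- spot_point(label, camera): "position" ([x, y, z] in m, in world coordinates, good to about 4 mm: a listed point, or the origin of a listed thing).
The state is a dict: "t": time; "joint_pos": joint angles; "dq": joint speeds; "joint_efforts": joint torques, N m; "tool_pos": TCP position; "tcp_rot": TCP orientation; "ft_force": force on the tool from outside, world axes, zero at the start; "moment": the same for the moment, N m; "opening": opening from 0.0 (shut) to 1.0 (fully open); "finger_force": force on a finger pad.
Only numpy, scipy, OpenCV 4.12 (cv2) and the standard library are available. Lean on these libraries where they do the work, as an engineer would, in place of code of your own. Each camera call takes 0.05 s, during which the arm holds its last target. There are 200 camera calls.

TASK

Finish loading the kiln shelf from the wooden tray. Stand the green cup straight in front of the brown lidded jar and the cone pack straight in front of the yellow mug, each with a clear gap of about 40 mm to the piece behind it and the cone pack's long side parallel to the front edge of the shelf; put the stilt midway between cup and cone pack, in line with them, and centre the blue bowl on its pins. Stand the tall post just inside the front edge of the shelf, midway along it, leave the short post in the tray, do not shift the jar or the mug, set every piece down without dropping it, and let go of everything.

Things in the scene. Friction and masses are not known exactly. Their poses are not given: they have to be found in the camera images.
- shelf (a point): middle of the upper face of the fixed grey-brown kiln shelf, 75 mm above the bench: 300 mm (x) by 340 mm (y), on a firebrick base of 320 x 360 mm, left or right on the bench. x points from the front edge (towards the robot, x = -150 mm) to the back, y left, z up. Two fixed buff posts, 36 mm square, 64 mm tall, stand at its back corners (x 125, y +-149 mm); none at the front.
- tray: fixed honey-coloured open wooden tray on the other side of the bench: 276 mm (x) by 382 mm (y) outside, walls 7 mm thick, 26 mm high, floor 7 mm above the bench. Origin: centre of its underside. Six pieces stand in it in two rows of three, about 110 mm apart; any piece may be in any place.
- jar_c (a point): brown jar with a lid and knob, standing on the back part of the shelf, left or right (it changes place with the mug): 56 mm in diameter, 53 mm high. Point: its centre, 26.5 mm above its underside; its x and y axes are parallel to those of the shelf, so in front of it is its -x. Loose and easily pushed; must not be shifted.
- mug_c (a point): yellow mug standing on the back part of the shelf, beside the jar, left or right: 54 mm in diameter, 54 mm high, handle at the back (its +x, out to 48 mm). Point: its centre on its axis, 27 mm above its underside; its x and y axes are parallel to those of the shelf. Loose and easily pushed; must not be shifted.
- cup_c (a point): green cup without handle, straight-sided, open at the top, 52 mm in diameter, 58 mm high, wall 4 mm; upright in the tray. Point: its centre, 29 mm above its underside; z up along its axis.
- bowl_c (a point): small blue bowl, open at the top: 60 mm in diameter over its upper half (from 22 mm up), narrowing to a flat foot of 48 mm diameter, 40 mm high, wall 4 mm; upright in the tray. Point: its centre on its axis, 20 mm above its underside. Grip it from outside across 60 mm, at or above the half height.
- stilt_c (a point): stilt: white ceramic disc 48 mm in diameter, 9 mm thick, with three steel pins 5 mm thick and 7 mm tall standing up from it, 17 mm from its axis; 16 mm high in all. Pins up in the tray and on the shelf; the bowl's foot rests on them. Point: on its axis, 8 mm above its underside. Grip the disc across its 48 mm with the fingertips almost down on the tray.
- cones_c (a point): cone pack: pinkish clay bar 60 mm long (its y), 20 mm wide (its x) and 18 mm high, with three slender pointed cones standing in it in a row, the tips 50 mm above its underside and leaning a little to +y. Point: centre of the bar, 9 mm above its underside. Grip the bar across its 20 mm (along its x), one finger on each side of the row of cones.
- tall_post_c (a point): tall post: buff square kiln post 36 x 36 mm and 64 mm tall, the same as the two on the shelf, with a small dark hole in its top; upright in the tray. Point: its centre, 32 mm above its underside; x and y axes across its flat sides.
- short_post_c (a point): short post: buff square kiln post 36 x 36 mm and only 26 mm tall, with a small dark hole in its top; in the tray, to be left there. Point: its centre, 13 mm above its underside.

How it is judged:
By the outcome, as a careful person would: the job done as asked, in the order asked, and still so for the second after the job is handed in, with the robot touching nothing.
It also fails if it takes over 147 s, if anything falls off the work surface, if the arm or the gripper's body presses on something with over 40 N, if the wrist force passes 120 N, or if a joint passes its speed limit or range.

## Working session

There is one attempt and no reset: what is moved stays moved. The work goes in short steps, Python scripts to look and compute and a tool call to move; the robot and the scene stay as the last step left them, time stands still between calls to the robot, and variables do not carry over. Pictures are saved under pics/ and viewed, at most 17 in all, crops included, and the job is handed in when it is done.

Besides the shell and the picture viewer there is one more tool, called after "Request:" by a JSON object that holds its "fn" and its "kwargs". play_rows: Moves the arm, as the interface text tells. Its arguments: {"type":"object","properties":{"steps":{"type":"array"},"newtons":{"type":"number"}},"required":["steps"]}

```bash
mkdir -p pics
cat > h.py <<'E'
from cell import manip, grab_frame, search_frame, spot_point
import numpy as np, cv2
def snap(cam,fn=None):
    f=grab_frame(cam)
    if fn: cv2.imwrite('pics/'+fn,cv2.cvtColor(f['frame'],cv2.COLOR_RGB2BGR))
    return f
def ray(f,u,v,z):
    T=np.array(f['world_from_camera']);d=T[:3,:3]@np.array([(u-f['cx'])/f['fx'],(v-f['cy'])/f['fy'],1]);o=T[:3,3]
    return o+d*(z-o[2])/d[2]
def proj(f,p):
    T=np.linalg.inv(np.array(f['world_from_camera']));c=T[:3,:3]@np.array(p)+T[:3,3]
    return [f['fx']*c[0]/c[2]+f['cx'],f['fy']*c[1]/c[2]+f['cy']]
E
python3 - <<'E'
from h import *
print(manip.get_state(), manip.tip_extent)
for c in ['scene','side','wrist']:
    f=snap(c,c+'0.png'); print(c,np.round(f['world_from_camera'],3).tolist(),f['fx'])
    for n in ['shelf','tray','jar_c','mug_c','cup_c','bowl_c','stilt_c','cones_c','tall_post_c','short_post_c']:
        print(n,[(np.round(d['position'],4).tolist(),round(d['conf'],2)) for d in spot_point(n,c)[:2]])
E
```

```text
{'t': 0.0, 'joint_pos': array([-56.19460442,  28.75516833, -24.45491949,  88.8905576 ,
        12.65098341,  65.2188464 , -12.05008891]), 'dq': array([-0.05293052,  0.01140397, -0.06234418,  0.00335815, -0.04033307,
       -0.09874223, -0.07921488]), 'joint_efforts': array([-1.83538315e-03, -5.66589296e+01, -5.81764609e+00, -2.79123080e+01,
       -6.88463682e-02,  3.06728517e-02,  1.90417672e-04]), 'tool_pos': array([0.20851731, 0.61505148, 0.29117241]), 'tcp_rot': array([-1.79889165e+02, -5.12901534e-03,  1.61278432e+02]), 'ft_force': array([-0.1071873 ,  1.06379591, -0.61634666]), 'moment': array([-0.02621072, -0.05234213, -0.05855323]), 'finger_force': 0.0, 'opening': 0.9987289672888583} 0.0655
scene [[-0.177, 0.83, -0.529, 1.098], [0.984, 0.143, -0.106, 0.108], [-0.012, -0.539, -0.842, 1.004], [0.0, 0.0, 0.0, 1.0]] 398.8983915172631
shelf [([0.5326, 0.2318, 0.0769], 0.84)]
tray [([0.5228, -0.238, -0.0009], 0.88), ([0.6103, 0.1416, 0.1015], 0.75)]
jar_c [([0.6105, 0.1396, 0.1021], 0.86)]
mug_c [([0.5986, 0.3163, 0.1055], 0.77)]
cup_c [([0.4662, -0.3484, 0.0358], 0.92)]
bowl_c [([
[... 435 characters left out ...]
0.5312, 0.2299, 0.0756], 0.8)]
tray [([0.5303, -0.235, -0.0012], 0.89)]
jar_c [([0.6117, 0.144, 0.1013], 0.59)]
mug_c [([0.6049, 0.3182, 0.1009], 0.96), ([0.583, -0.2399, 0.0216], 0.27)]
cup_c [([0.4652, -0.3476, 0.0353], 0.7)]
bowl_c [([0.466, -0.1232, 0.0261], 0.89)]
stilt_c [([0.466, -0.2333, 0.0142], 0.89)]
cones_c [([0.5805, -0.1168, 0.0148], 0.87)]
tall_post_c [([0.5838, -0.3423, 0.0383], 0.86)]
short_post_c [([0.5866, -0.2415, 0.0215], 0.68)]
wrist [[0.321, 0.914, 0.248, 0.142], [0.947, -0.31, -0.083, 0.638], [0.001, 0.262, -0.965, 0.384], [0.0, 0.0, 0.0, 1.0]] 320.13605076747075
shelf []
tray []
jar_c []
mug_c []
cup_c []
bowl_c []
stilt_c []
cones_c []
tall_post_c []
short_post_c []
```

View pics/scene0.png

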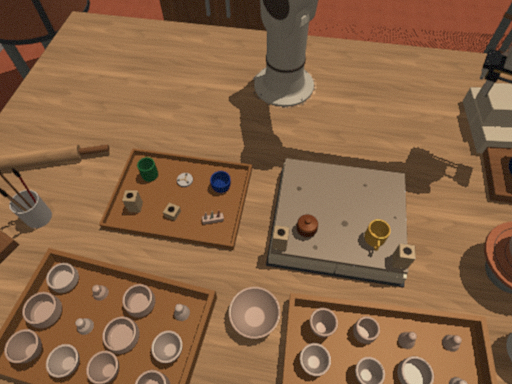

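View pics/side0.png

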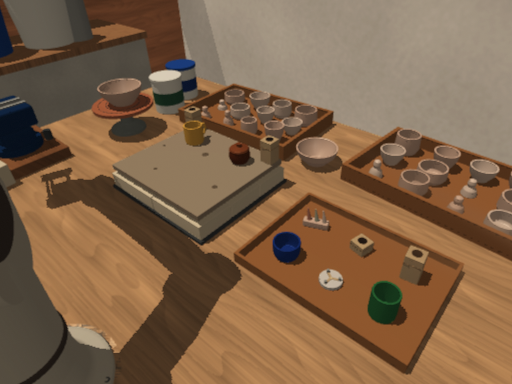

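The scene view shows the tray on the robot's right, with its back row as tall post (132,200), short post (172,211) and cones (213,218). Its front row is cup (148,168), stilt (184,180) and bowl (221,182). The shelf is on the left, with jar (307,226) and mug (377,234). The networks agree with this. Next I'll look at the shelf from close by.

```bash
cat >> h.py <<'E'
from scipy.spatial.transform import Rotation as Ro
def go(*targets):
    """targets (x,y,z,yaw) world; prints shifts in tool axes of current pose, and rows needed"""
    s=manip.get_state();p=s['tool_pos'];R=Ro.from_euler('xyz',s['tcp_rot'],degrees=True).as_matrix();y0=s['tcp_rot'][2]
    print('at',np.round(p,4),np.round(s['tcp_rot'],2),'J',np.round(s['joint_pos'],0),'t',round(s['t'],2),'op',round(s['opening'],3),'F',np.round(s['ft_force'],1),round(s['finger_force'],1))
    q=p;yq=y0
    for t in targets:
        d=R.T@(np.array(t[:3])-p); dy=(t[3]-y0+180)%360-180
        n=max(np.linalg.norm(np.array(t[:3])-q)/.0625,abs((t[3]-yq+180)%360-180)/10.7)
        print(np.round(d,4).tolist(),'turn',round(-np.radians(dy),4),'rows',round(n,1)); q=np.array(t[:3]);yq=t[3]
E
python3 -c "
from h import *
go((.45,.235,.33,180))"
```

```text
at [0.2086 0.6156 0.2923] [180.    -0.   161.28] J [-56.  29. -24.  89.  13.  65. -12.] t 1.65 op 1.003 F [-0.1  0.9 -0.2] 0.0
[-0.3508, -0.283, -0.0378] turn -0.3268 rows 7.2
```

Request:
{"fn": "play_rows", "kwargs": {"steps": [-0.35, -0.283, -0.038, -0.327, 1, -0.35, -0.283, -0.038, -0.327, 1, -0.35, -0.283, -0.038, -0.327, 1, -0.35, -0.283, -0.038, -0.327, 1, -0.35, -0.283, -0.038, -0.327, 1, -0.35, -0.283, -0.038, -0.327, 1, -0.35, -0.283, -0.038, -0.327, 1, -0.35, -0.283, -0.038, -0.327, 1, -0.35, -0.283, -0.038, -0.327, 1, -0.35, -0.283, -0.038, -0.327, 1]}}

```text
t: 2.9
tool_pos: [0.4481, 0.2372, 0.3302]
tcp_rot: [179.9, -0.0, -179.8]
ft_force: [0.7, -1.0, 0.2]
opening: 0.996
finger_force: 0.0
```

```bash
python3 -c "
from h import *
f=snap('wrist','w1.png')
for n in ['shelf','jar_c','mug_c']: print(n,[(np.round(d['position'],4).tolist(),round(d['conf'],2)) for d in spot_point(n,'wrist')[:2]])
go((.45,-.245,.33,180))"
```

```text
shelf [([0.5334, 0.2277, 0.0759], 0.89)]
jar_c [([0.6093, 0.1397, 0.1022], 0.71)]
mug_c [([0.6005, 0.3164, 0.104], 0.97)]
at [0.4484 0.2367 0.3301] [ 1.7999e+02 -3.0000e-02 -1.7982e+02] J [-13.  11. -20. 107.   4.  63.  55.] t 3.1 op 0.998 F [-0.2  0.9 -0.6] 0.0
[-0.0001, -0.4817, -0.0] turn 0.0031 rows 7.7
```

View pics/w1.png

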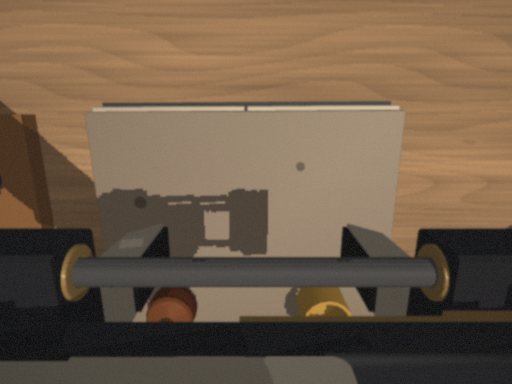

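The wrist view shows the shelf's front edge from (87,113) to (405,111), with the jar at (171,308) and the mug at (323,305), partly hidden by the gripper. I'll compute the shelf yaw from the edge and move over the tray.

Request:
{"fn": "play_rows", "kwargs": {"steps": [0, -0.482, 0, 0, 1, 0, -0.482, 0, 0, 1, 0, -0.482, 0, 0, 1, 0, -0.482, 0, 0, 1, 0, -0.482, 0, 0, 1, 0, -0.482, 0, 0, 1, 0, -0.482, 0, 0, 1, 0, -0.482, 0, 0, 1, 0, -0.482, 0, 0, 1, 0, -0.482, 0, 0, 1]}}

```text
t: 4.35
tool_pos: [0.4497, -0.2454, 0.3299]
tcp_rot: [179.9, -0.0, -179.9]
ft_force: [0.1, 0.6, 0.1]
opening: 1.0
finger_force: 0.0
```

```bash
python3 -c "
from h import *
f=snap('wrist','w2.png')
for n in ['tray','cup_c','bowl_c','stilt_c','cones_c','tall_post_c','short_post_c']: print(n,[(np.round(d['position'],4).tolist(),round(d['conf'],2)) for d in spot_point(n,'wrist')[:2]])
go((.45,-.245,.33,180))
b=cv2.imread('pics/side0.png')[80:240,100:300]; cv2.imwrite('pics/s_shelf.png',cv2.resize(b,None,fx=4,fy=3.75,interpolation=2))
b=cv2.imread('pics/scene0.png')[145:285,260:425]; cv2.imwrite('pics/sc_shelf.png',cv2.resize(b,None,fx=4,fy=4,interpolation=2))
b=cv2.imread('pics/scene0.png')[145:255,95:260]; cv2.imwrite('pics/sc_tray.png',cv2.resize(b,None,fx=4.8,fy=4.8,interpolation=2))
"
```

```text
tray [([0.5207, -0.2363, 0.0007], 0.71), ([0.4737, -0.119, 0.0302], 0.31)]
cup_c [([0.4683, -0.346, 0.0338], 0.98)]
bowl_c [([0.4718, -0.1234, 0.0287], 0.74), ([0.5878, -0.1197, 0.0128], 0.55)]
stilt_c [([0.4678, -0.238, 0.014], 0.81)]
cones_c [([0.5876, -0.1183, 0.0151], 0.42)]
tall_post_c [([0.5777, -0.3497, 0.0375], 0.89)]
short_post_c [([0.5861, -0.2381, 0.0159], 0.85)]
at [ 0.4496 -0.2462  0.3303] [ 1.8000e+02  1.0000e-02 -1.7992e+02] J [ 22.  11.   4. 107.  -1.  63. 117.] t 4.75 op 1.004 F [-0.6 -0.6 -0.5] 0.0
[-0.0004, 0.0012, 0.0003] turn 0.0014 rows 0.0
```

View pics/sc_tray.png

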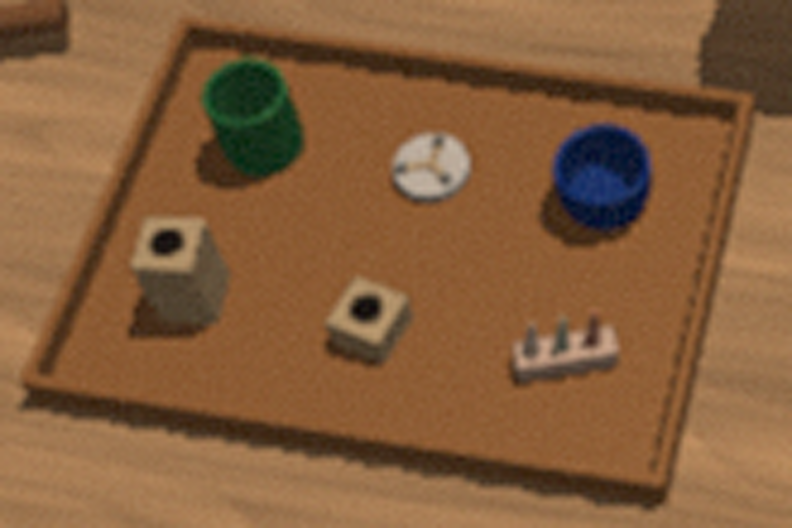

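View pics/sc_shelf.png

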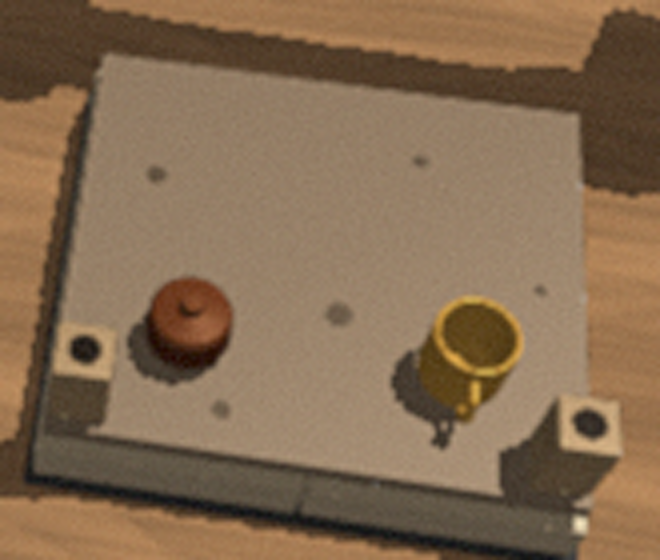

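The crops show the shelf's front corners at (105,55) and (578,115), the post tops at (84,348) and (589,424), the mug rim at (477,338) and the jar knob at (190,303). In the tray, the cone bar runs from (516,362) to (613,340). The tall post's top corners are about (150,217), (205,220), (190,270) and (135,268).

```bash
python3 -c "
from h import *
f=snap('scene')
S=lambda u,v,z: ray(f,260+u/4,145+v/4,z)
T=lambda u,v,z: ray(f,95+u/4.8,145+v/4.8,z)
ang=lambda a,b: np.degrees(np.arctan2(b[1]-a[1],b[0]-a[0]))-90
r=lambda p: np.round(p[:2],4)
a,b=S(105,55,.075),S(578,115,.075);print('front',r(a),r(b),r((a+b)/2),ang(a,b))
a,b=S(84,348,.139),S(589,424,.139);print('posts',r(a),r(b),r((a+b)/2),ang(a,b))
print('mug',r(S(477,338,.129)),'jar',r(S(190,303,.128)))
a,b=T(516,362,.025),T(613,340,.025);print('cone',r((a+b)/2),ang(a,b),np.linalg.norm(a-b))
c=[T(150,217,.071),T(205,220,.071),T(190,270,.071),T(135,268,.071)];print('tp',r(sum(c)/4),ang(c[0],c[1]),ang(c[3],c[2]),ang(c[3],c[0])+90)
print('bowl',r(T(603,165,.047)),'cup',r(T(246,93,.065)),'stilt',r(T(432,167,.016)))
w=grab_frame('wrist')
import json
# shelf edge from w1: camera pose of that time = shifted
f1=dict(w);M=np.array(w['world_from_camera']);M[:3,3]+=[.4484-.4496,.2367+.2462,-.0002];f1['world_from_camera']=M
a,b=ray(f1,87,113,.075),ray(f1,405,111,.075);print('w1 front',r(a),r(b),r((a+b)/2),ang(a,b))
"
```

```text
front [0.3859 0.0602] [0.3824 0.3974] [0.3842 0.2288] 0.5965451546257867
posts [0.6574 0.0812] [0.6559 0.3792] [0.6566 0.2302] 0.2866693076688023
mug [0.6043 0.3165] jar [0.6095 0.1413]
cone [ 0.5891 -0.1171] 24.546357501545216 0.057652917054223596
tp [ 0.5831 -0.3481] 6.119965615340533 7.394255422756302 -173.9621938549593
bowl [ 0.4713 -0.1192] cup [ 0.468  -0.3425] stilt [ 0.4706 -0.2319]
w1 front [0.3849 0.0603] [0.3824 0.3945] [0.3837 0.2274] 0.42956209766539644
```

View pics/w2.png

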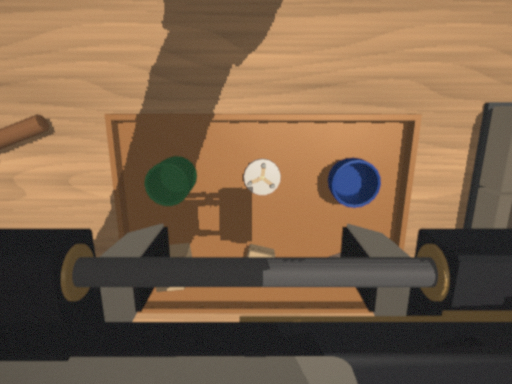

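```bash
python3 -c "
from h import *
go((.467,-.3465,.2,180),(.467,-.3465,.089,180))"
```

```text
at [ 0.4495 -0.2465  0.3303] [-1.8000e+02  1.0000e-02 -1.7996e+02] J [ 22.  11.   4. 107.  -1.  63. 117.] t 4.85 op 1.0 F [ 0.1 -1.3  0.3] 0.0
[-0.0175, -0.1, 0.1303] turn 0.0007 rows 2.6
[-0.0174, -0.1, 0.2413] turn 0.0007 rows 1.8
```

Request:
{"fn": "play_rows", "kwargs": {"steps": [-0.0175, -0.1, 0.13, 0, 0.65, -0.0175, -0.1, 0.13, 0, 0.65, -0.0175, -0.1, 0.13, 0, 0.65, -0.0175, -0.1, 0.13, 0, 0.65, -0.0175, -0.1, 0.16, 0, 0.65, -0.0175, -0.1, 0.19, 0, 0.65, -0.0175, -0.1, 0.22, 0, 0.65, -0.0175, -0.1, 0.241, 0, 0.65, -0.0175, -0.1, 0.241, 0, 0.65, -0.0175, -0.1, 0.241, 0, -0.2, -0.0175, -0.1, 0.241, 0, -0.2, -0.0175, -0.1, 0.241, 0, -0.2, -0.0175, -0.1, 0.241, 0, -0.2, -0.0175, -0.1, 0.241, 0, -0.2], "newtons": 20}}

```text
t: 6.6
tool_pos: [0.4675, -0.3471, 0.0904]
tcp_rot: [-180.0, 0.1, -180.0]
ft_force: [-1.0, 1.3, 7.0]
opening: 0.565
finger_force: 20.0
```

```bash
python3 -c "
from h import *
for c in ['side','scene']:
  snap(c); print([np.round(d['position'],4) for d in spot_point('cup_c',c)[:1]])
go((.467,-.3465,.3,180),(.516,.1405,.3,180.4))"
```

```text
[array([ 0.4695, -0.3473,  0.0391])]
[array([ 0.4712, -0.1254,  0.0288])]
at [ 0.4675 -0.3471  0.0904] [-1.7996e+02  8.0000e-02 -1.8000e+02] J [ 30.  35.   5. 107.  -5.  38. 128.] t 6.8 op 0.564 F [-1.1  0.9  7.3] 20.0
[0.0002, 0.0005, -0.2096] turn 0.0001 rows 3.4
[-0.0488, 0.4875, -0.2099] turn -0.0069 rows 7.8
```

Request:
{"fn": "play_rows", "kwargs": {"steps": [0, 0, -0.03, 0, -0.2, 0, 0, -0.08, 0, -0.2, 0, 0, -0.14, 0, -0.2, 0, 0, -0.2, 0, -0.2, -0.049, 0.4875, -0.21, -0.007, -0.2, -0.049, 0.4875, -0.21, -0.007, -0.2, -0.049, 0.4875, -0.21, -0.007, -0.2, -0.049, 0.4875, -0.21, -0.007, -0.2, -0.049, 0.4875, -0.21, -0.007, -0.2, -0.049, 0.4875, -0.21, -0.007, -0.2, -0.049, 0.4875, -0.21, -0.007, -0.2, -0.049, 0.4875, -0.21, -0.007, -0.2, -0.049, 0.4875, -0.21, -0.007, -0.2, -0.049, 0.4875, -0.21, -0.007, -0.2]}}

```text
t: 8.55
tool_pos: [0.5155, 0.1401, 0.2988]
tcp_rot: [-179.9, -0.1, -179.6]
ft_force: [0.6, -0.5, -1.2]
opening: 0.559
finger_force: 20.0
```

```bash
python3 -c "
from h import *
for c in ['side','scene']:
  snap(c,c+'_cup.png'); print([(np.round(d['position'],4),d['conf']) for d in spot_point('cup_c',c)[:1]])
  for n in ['jar_c','mug_c']: print(n,[np.round(d['position'],4) for d in spot_point(n,c)[:1]])
go((.516,.1405,.17,180.4),(.516,.1405,.1584,180.4))"
```

```text
[(array([0.5148, 0.1384, 0.2451]), 0.64)]
jar_c [array([0.612 , 0.1441, 0.1036])]
mug_c [array([0.6027, 0.3148, 0.0991])]
[(array([0.5148, 0.1399, 0.2417]), 0.79)]
jar_c [array([0.6081, 0.1406, 0.1035])]
mug_c [array([0.5985, 0.3171, 0.1054])]
at [0.5159 0.14   0.2993] [-180.      0.   -179.66] J [-10.  15. -10. 105.   3.  60.  70.] t 8.95 op 0.563 F [-0.1 -0.4 -1.4] 20.0
[-0.0001, 0.0005, 0.1293] turn -0.0011 rows 2.1
[-0.0001, 0.0005, 0.1409] turn -0.0011 rows 0.2
```

Request:
{"fn": "play_rows", "kwargs": {"steps": [-0.0005, 0.0005, 0.05, 0, -0.2, -0.0005, 0.0005, 0.1, 0, -0.2, -0.0005, 0.0005, 0.125, 0, -0.2, -0.0005, 0.0005, 0.133, 0, -0.2, -0.0005, 0.0005, 0.137, 0, -0.2, -0.0005, 0.0005, 0.139, 0, -0.2, -0.0005, 0.0005, 0.14, 0, -0.2, -0.0005, 0.0005, 0.14, 0, -0.2]}}

```text
t: 9.95
tool_pos: [0.5166, 0.1413, 0.1598]
tcp_rot: [180.0, 0.1, -179.6]
ft_force: [-0.1, -0.3, -2.1]
opening: 0.564
finger_force: 20.0
```

```bash
python3 -c "
from h import *
for c in ['side','scene']:
  snap(c); print([(np.round(d['position'],4),d['conf']) for d in spot_point('cup_c',c)[:1]])
go((.516,.1405,.1584,180.4))"
```

```text
[(array([0.518 , 0.1407, 0.1078]), 0.93)]
[(array([0.5163, 0.1399, 0.1052]), 0.54)]
at [0.5164 0.1413 0.1595] [ 1.7999e+02  2.0000e-02 -1.7958e+02] J [-11.  26.  -9. 112.   6.  43.  67.] t 10.15 op 0.561 F [-0.   0.  -0.9] 20.0
[0.0004, -0.0008, 0.0011] turn 0.0003 rows 0.0
```

Request:
{"fn": "play_rows", "kwargs": {"steps": [0, -0.001, 0.0005, 0, -0.2, 0, -0.001, 0.001, 0, -0.2, 0, -0.001, 0.0015, 0, -0.2, 0, -0.001, 0.0015, 0, -0.2]}}

```text
t: 10.65
tool_pos: [0.5163, 0.1401, 0.1584]
tcp_rot: [-180.0, 0.0, -179.6]
ft_force: [-2.1, -0.5, 5.8]
opening: 0.56
finger_force: 20.0
```

Request:
{"fn": "play_rows", "kwargs": {"steps": [0, 0, 0, 0, 0.2, 0, 0, 0, 0, 0.3, 0, 0, 0, 0, 0.6, 0, 0, 0, 0, 0.6, 0, 0, -0.03, 0, 0.6, 0, 0, -0.08, 0, 0.6, 0, 0, -0.14, 0, 0.6]}}

```text
t: 11.52
tool_pos: [0.5155, 0.14, 0.2982]
tcp_rot: [-180.0, -0.1, -179.6]
ft_force: [1.0, 0.7, -0.8]
opening: 0.804
finger_force: 0.0
```

```bash
python3 -c "
from h import *
for c in ['side','scene']:
  snap(c); print([(np.round(d['position'],4),d['conf']) for d in spot_point('cup_c',c)[:1]])
go((.5865,-.118,.28,114.5))"
```

```text
[(array([0.5154, 0.1386, 0.1047]), 0.75)]
[(array([0.5151, 0.1373, 0.103 ]), 0.79)]
at [0.517  0.1404 0.2991] [ 179.96    0.19 -179.59] J [-10.  15. -10. 105.   3.  60.  70.] t 11.72 op 0.797 F [-0.1  0.3 -0.7] 0.0
[-0.0676, -0.2589, 0.0192] turn 1.1504 rows 6.2
```

Cup placed. Now the cone pack.

Request:
{"fn": "play_rows", "kwargs": {"steps": [-0.0676, -0.259, 0.019, 1.15, 0.6, -0.0676, -0.259, 0.019, 1.15, 0.6, -0.0676, -0.259, 0.019, 1.15, 0.6, -0.0676, -0.259, 0.019, 1.15, 0.6, -0.0676, -0.259, 0.019, 1.15, 0.6, -0.0676, -0.259, 0.019, 1.15, 0.6, -0.0676, -0.259, 0.019, 1.15, 0.6, -0.0676, -0.259, 0.019, 1.15, 0.6, -0.0676, -0.259, 0.019, 1.15, 0.6]}}

```text
t: 12.85
tool_pos: [0.5856, -0.1177, 0.2783]
tcp_rot: [-180.0, -0.0, 114.7]
ft_force: [0.2, -0.4, -0.1]
opening: 0.802
finger_force: 0.0
```

```bash
python3 -c "
from h import *
f=snap('wrist','w3.png');np.save('w3.npy',dict(f),allow_pickle=True)
print([(np.round(d['position'],4),d['conf']) for d in spot_point('cones_c','wrist')[:1]],proj(f,(.5865,-.118,.016)))
go((.5865,-.118,.12,114.5),(.5865,-.118,.075,114.5))"
```

```text
[(array([ 0.5877, -0.119 ,  0.0112]), 0.86)] [np.float64(255.59622752236803), np.float64(171.81218301409567)]
at [ 0.5857 -0.1179  0.2787] [ 1.8000e+02 -1.0000e-02  1.1463e+02] J [ 2. 22.  9. 98. -4. 60. 37.] t 12.95 op 0.802 F [ 0.7 -1.  -0.1] 0.0
[-0.0004, 0.0007, 0.1587] turn 0.0022 rows 2.5
[-0.0004, 0.0007, 0.2037] turn 0.0022 rows 0.7
```

View pics/w3.png

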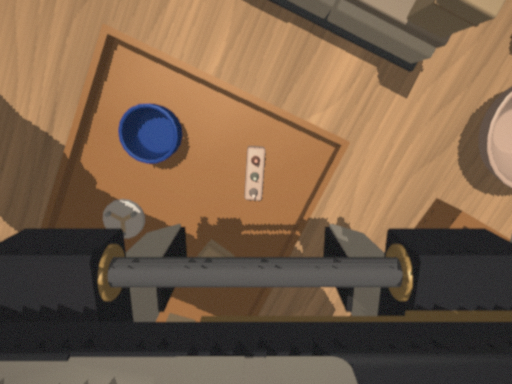

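The bar lies at about (255,174), from (256.5,148) to (254,199), slightly tilted relative to the tool. I'll compute its true yaw.

```bash
python3 -c "
from h import *
f=np.load('w3.npy',allow_pickle=True).item()
im=cv2.cvtColor(f['frame'],cv2.COLOR_RGB2HSV).astype(int)[135:212,235:278]
m=((im[...,2]>150)&(im[...,1]<90)).astype(np.uint8)
pts=np.argwhere(m)[:,::-1]+[235,135]; rc=cv2.minAreaRect(pts.astype(np.float32));print(len(pts),rc)
w=np.array([ray(f,*p,.024)[:2] for p in cv2.boxPoints(rc)]);print(w.round(4),w.mean(0).round(4))
for a,b in zip(w,np.roll(w,-1,0)): print(round(np.linalg.norm(b-a),4),np.degrees(np.arctan2(*(b-a)[::-1])).round(1))
"
```

```text
767 ((254.28099060058594, 172.785400390625), (17.427980422973633, 53.148685455322266), 3.814074993133545)
[[ 0.5867 -0.1501]
 [ 0.5657 -0.0943]
 [ 0.5833 -0.0876]
 [ 0.605  -0.1431]] [ 0.5852 -0.1188]
0.0596 110.5
0.0188 20.9
0.0597 -68.6
0.0196 -159.2
```

Request:
{"fn": "play_rows", "kwargs": {"steps": [-0.001, 0, 0.06, 0.063, 0, -0.001, 0, 0.12, 0.063, 0, -0.001, 0, 0.15, 0.063, 0, -0.001, 0, 0.17, 0.063, 0, -0.001, 0, 0.185, 0.063, 0, -0.001, 0, 0.195, 0.063, 0, -0.001, 0, 0.2, 0.063, 0, -0.001, 0, 0.203, 0.063, 0, -0.001, 0, 0.203, 0.063, 0, -0.001, 0, 0.203, 0.063, -0.9, -0.001, 0, 0.203, 0.063, -0.9, -0.001, 0, 0.203, 0.063, -0.9, -0.001, 0, 0.203, 0.063, -0.9, -0.001, 0, 0.203, 0.063, -0.9], "newtons": 20}}

```text
t: 14.7
tool_pos: [0.5863, -0.1192, 0.0759]
tcp_rot: [180.0, 0.0, 110.9]
ft_force: [-0.5, -0.3, 2.5]
opening: 0.214
finger_force: 20.0
```

```bash
python3 -c "
from h import *
go((.5865,-.118,.28,111),(.525,.3163,.28,90.4))"
```

```text
at [ 0.5863 -0.1192  0.0759] [179.99   0.   110.92] J [  3.  38.   7. 105.  -7.  38.  36.] t 14.7 op 0.214 F [-0.5 -0.3  2.5] 20.0
[0.001, 0.0007, -0.2041] turn -0.0015 rows 3.3
[0.4286, 0.0983, -0.2041] turn 0.3581 rows 7.0
```

Request:
{"fn": "play_rows", "kwargs": {"steps": [0, 0, -0.03, 0, -0.9, 0, 0, -0.08, 0, -0.9, 0, 0, -0.14, 0, -0.9, 0, 0, -0.204, 0, -0.9, 0.4286, 0.098, -0.204, 0.358, -0.9, 0.4286, 0.098, -0.204, 0.358, -0.9, 0.4286, 0.098, -0.204, 0.358, -0.9, 0.4286, 0.098, -0.204, 0.358, -0.9, 0.4286, 0.098, -0.204, 0.358, -0.9, 0.4286, 0.098, -0.204, 0.358, -0.9, 0.4286, 0.098, -0.204, 0.358, -0.9, 0.4286, 0.098, -0.204, 0.358, -0.9, 0.4286, 0.098, -0.204, 0.358, -0.9, 0.4286, 0.098, -0.204, 0.358, -0.9]}}

```text
t: 16.45
tool_pos: [0.5255, 0.3138, 0.2795]
tcp_rot: [-180.0, 0.1, 90.2]
ft_force: [1.3, -1.1, 0.1]
opening: 0.217
finger_force: 20.0
```

```bash
python3 -c "
from h import *
for c in ['side','scene','wrist']:
  snap(c,c+'_cone.png')
  for n in ['cones_c','mug_c','jar_c','cup_c']: print(c,n,[(np.round(d['position'],4),round(d['conf'],2)) for d in spot_point(n,c)[:1]])
go((.525,.3163,.16,90.4),(.525,.3163,.1439,90.4))"
```

```text
side cones_c [(array([0.5203, 0.3152, 0.2214]), 0.73)]
side mug_c [(array([0.6029, 0.32  , 0.1027]), 0.75)]
side jar_c [(array([0.6094, 0.1446, 0.1002]), 0.58)]
side cup_c [(array([0.514 , 0.1388, 0.1036]), 0.85)]
scene cones_c [(array([0.5264, 0.312 , 0.2233]), 0.52)]
scene mug_c [(array([0.5993, 0.3157, 0.1065]), 0.75)]
scene jar_c [(array([0.6133, 0.1369, 0.1037]), 0.72)]
scene cup_c []
wrist cones_c [(array([0.5253, 0.3174, 0.2173]), 0.88)]
wrist mug_c [(array([0.603 , 0.3166, 0.1008]), 0.76)]
wrist jar_c []
wrist cup_c []
at [0.5247 0.3163 0.2797] [-180.      0.     90.41] J [-37.  24.   4.  96.  -2.  60. -32.] t 17.2 op 0.218 F [ 0.8  0.4 -0.8] 20.0
[0.0, 0.0003, 0.1197] turn 0.0002 rows 1.9
[0.0, 0.0003, 0.1358] turn 0.0002 rows 0.3
```

View pics/side_cone.png

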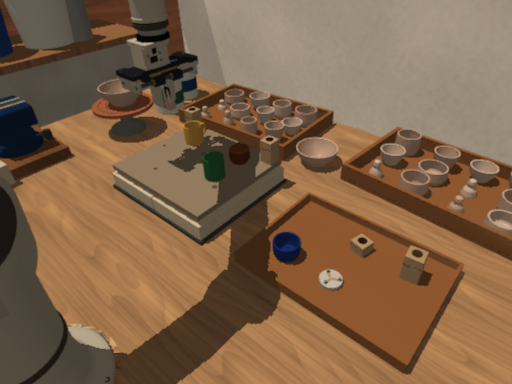

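Request:
{"fn": "play_rows", "kwargs": {"steps": [0, 0, 0.05, 0, -0.9, 0, 0, 0.09, 0, -0.9, 0, 0, 0.115, 0, -0.9, 0, 0, 0.125, 0, -0.9, 0, 0, 0.13, 0, -0.9, 0, 0, 0.133, 0, -0.9, 0, 0, 0.135, 0, -0.9, 0, 0, 0.135, 0, -0.9]}}

```text
t: 18.2
tool_pos: [0.525, 0.3164, 0.1453]
tcp_rot: [180.0, -0.0, 90.4]
ft_force: [0.2, -0.6, -0.8]
opening: 0.215
finger_force: 20.0
```

```bash
python3 -c "
from h import *
go((.525,.3163,.1439,90.4))"
```

```text
at [0.525  0.3164 0.1453] [ 1.7996e+02 -3.0000e-02  9.0400e+01] J [-36.  33.   3. 101.  -3.  46. -31.] t 18.2 op 0.215 F [ 0.2 -0.6 -0.8] 20.0
[-0.0001, 0.0, 0.0014] turn 0.0 rows 0.0
```

Request:
{"fn": "play_rows", "kwargs": {"steps": [0, 0, 0.0005, 0, -0.9, 0, 0, 0.001, 0, -0.9, 0, 0, 0.0015, 0, -0.9, 0, 0, 0.0017, 0, -0.9]}}

```text
t: 18.7
tool_pos: [0.5248, 0.3163, 0.1439]
tcp_rot: [180.0, -0.0, 90.4]
ft_force: [-3.1, -2.0, 7.1]
opening: 0.214
finger_force: 20.0
```

Request:
{"fn": "play_rows", "kwargs": {"steps": [0, 0, 0, 0, -0.4, 0, 0, 0, 0, -0.3, 0, 0, 0, 0, -0.2, 0, 0, 0, 0, -0.2, 0, 0, -0.01, 0, -0.2, 0, 0, -0.04, 0, -0.2, 0, 0, -0.09, 0, -0.2, 0, 0, -0.14, 0, -0.2]}}

```text
t: 19.7
tool_pos: [0.5246, 0.3161, 0.285]
tcp_rot: [180.0, -0.0, 90.4]
ft_force: [1.7, 0.4, -0.9]
opening: 0.398
finger_force: 0.0
```

```bash
python3 -c "
from h import *
for c in ['side','scene','wrist']:
  snap(c)
  for n in ['cones_c','mug_c','stilt_c']: print(c,n,[(np.round(d['position'],4),round(d['conf'],2)) for d in spot_point(n,c)[:1]])
go((.468,-.236,.28,90))"
```

```text
side cones_c [(array([0.5187, 0.3197, 0.0844]), 0.47)]
side mug_c [(array([0.6048, 0.317 , 0.103 ]), 0.79)]
side stilt_c [(array([ 0.4671, -0.2344,  0.0188]), 0.91)]
scene cones_c [(array([0.5149, 0.1405, 0.1054]), 0.28)]
scene mug_c [(array([0.5941, 0.3191, 0.1057]), 0.7)]
scene stilt_c [(array([ 0.4699, -0.2343,  0.0142]), 0.54)]
wrist cones_c [(array([0.5268, 0.3175, 0.0799]), 0.69)]
wrist mug_c [(array([0.6035, 0.3164, 0.1038]), 0.63)]
wrist stilt_c [(array([0.5245, 0.3145, 0.0803]), 0.31)]
at [0.5244 0.316  0.282 ] [-1.7991e+02  6.0000e-02  9.0400e+01] J [-37.  23.   4.  96.  -2.  61. -32.] t 20.3 op 0.4 F [-0.3  0.4 -0.6] 0.0
[-0.5515, -0.0603, 0.0026] turn 0.007 rows 8.9
```

Request:
{"fn": "play_rows", "kwargs": {"steps": [-0.5515, -0.06, 0, 0.007, 0.5, -0.5515, -0.06, 0, 0.007, 0.5, -0.5515, -0.06, 0, 0.007, 0.5, -0.5515, -0.06, 0, 0.007, 0.5, -0.5515, -0.06, 0, 0.007, 0.5, -0.5515, -0.06, 0, 0.007, 0.5, -0.5515, -0.06, 0, 0.007, 0.5, -0.5515, -0.06, 0, 0.007, 0.5, -0.5515, -0.06, 0, 0.007, 0.5, -0.5515, -0.06, 0, 0.007, 0.5, -0.5515, -0.06, 0, 0.007, 0.5]}}

```text
t: 21.68
tool_pos: [0.4685, -0.2353, 0.2826]
tcp_rot: [-180.0, -0.0, 90.0]
ft_force: [-0.1, -0.2, 0.2]
opening: 0.749
finger_force: 0.0
```

```bash
python3 -c "
from h import *
f=snap('wrist','w4.png');np.save('w4.npy',dict(f),allow_pickle=True)
for n in ['stilt_c','bowl_c','tall_post_c']: print([(np.round(d['position'],4),d['conf']) for d in spot_point(n,'wrist')[:1]])
h=cv2.cvtColor(f['frame'],cv2.COLOR_RGB2HSV).astype(int)
u,v=map(int,proj(f,(.468,-.236,.016)));print(u,v)
y0=max(v-45,0);s=h[y0:v+45,u-45:u+45];m=((s[...,2]>120)&(s[...,1]<70)).astype(np.uint8)
p=np.argwhere(m)[:,::-1]+[u-45,y0];(c,r)=cv2.minEnclosingCircle(p.astype(np.float32));print(len(p),c,r,ray(f,*c,.015).round(4))
s=(h[...,0]>105)&(h[...,0]<130)&(h[...,1]>150); n,l,st,ce=cv2.connectedComponentsWithStats(s.astype(np.uint8));i=1+st[1:,4].argmax();print('bowl',st[i],ce[i],ray(f,*ce[i],.044).round(4))
go((.468,-.236,.12,90),(.468,-.236,.075,90))"
```

```text
[(array([ 0.4686, -0.2341,  0.0121]), 0.88)]
[(array([ 0.473 , -0.1213,  0.0303]), 0.83)]
[]
254 171
1223 (254.8076934814453, 169.88461303710938) 20.837665557861328 [ 0.4682 -0.2348  0.015 ]
bowl [228  30  56  60 991] [255.36427851  53.26942482] [ 0.4687 -0.1159  0.044 ]
at [ 0.4691 -0.2341  0.2829] [-1.7999e+02 -4.0000e-02  9.0160e+01] J [  6.  15.  21. 109.  -7.  57.  30.] t 21.88 op 0.751 F [-0.1  0.8 -0.3] 0.0
[-0.002, -0.0011, 0.1629] turn 0.0028 rows 2.6
[-0.002, -0.0011, 0.2079] turn 0.0028 rows 0.7
```

View pics/w4.png

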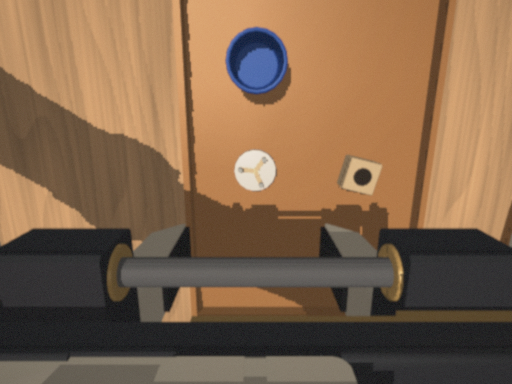

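The stilt disc is centred at (255,170), so about (0.468, -0.235), with the bowl at (257,60). Next is gripping the stilt with the tips low.

Request:
{"fn": "play_rows", "kwargs": {"steps": [-0.0005, -0.001, 0.06, 0.002, 0.5, -0.0005, -0.001, 0.12, 0.002, 0.5, -0.0005, -0.001, 0.16, 0.002, 0.5, -0.0005, -0.001, 0.185, 0.002, 0.5, -0.0005, -0.001, 0.198, 0.002, 0.5, -0.0005, -0.001, 0.205, 0.002, 0.5, -0.0005, -0.001, 0.2085, 0.002, 0.5, -0.0005, -0.001, 0.2085, 0.002, 0.5, -0.0005, -0.001, 0.2085, 0.002, 0.5, -0.0005, -0.001, 0.2085, 0.002, -0.3, -0.0005, -0.001, 0.2085, 0.002, -0.3, -0.0005, -0.001, 0.2085, 0.002, -0.3, -0.0005, -0.001, 0.2085, 0.002, -0.3, -0.0005, -0.001, 0.2085, 0.002, -0.3], "newtons": 20}}

```text
t: 23.62
tool_pos: [0.4677, -0.2363, 0.0746]
tcp_rot: [180.0, 0.0, 89.9]
ft_force: [-0.4, 1.0, 2.7]
opening: 0.516
finger_force: 20.0
```

```bash
python3 -c "
from h import *
go((.468,-.236,.28,90),(.5195,.2285,.28,90.4))"
```

```text
at [ 0.4677 -0.2363  0.0746] [179.99   0.    89.89] J [ 11.  34.  16. 116. -16.  33.  38.] t 23.62 op 0.516 F [-0.4  1.   2.7] 20.0
[0.0003, 0.0003, -0.2054] turn -0.002 rows 3.3
[0.4649, 0.0509, -0.2054] turn -0.009 rows 7.5
```

Request:
{"fn": "play_rows", "kwargs": {"steps": [0, 0, -0.03, 0, -0.3, 0, 0, -0.08, 0, -0.3, 0, 0, -0.14, 0, -0.3, 0, 0, -0.205, 0, -0.3, 0.464, 0.0515, -0.205, -0.009, -0.3, 0.464, 0.0515, -0.205, -0.009, -0.3, 0.464, 0.0515, -0.205, -0.009, -0.3, 0.464, 0.0515, -0.205, -0.009, -0.3, 0.464, 0.0515, -0.205, -0.009, -0.3, 0.464, 0.0515, -0.205, -0.009, -0.3, 0.464, 0.0515, -0.205, -0.009, -0.3, 0.464, 0.0515, -0.205, -0.009, -0.3, 0.464, 0.0515, -0.205, -0.009, -0.3, 0.464, 0.0515, -0.205, -0.009, -0.3]}}

```text
t: 25.38
tool_pos: [0.5199, 0.2264, 0.279]
tcp_rot: [-180.0, 0.1, 90.3]
ft_force: [0.9, -0.8, -0.2]
opening: 0.511
finger_force: 20.0
```

```bash
python3 -c "
from h import *
for c in ['side','scene','wrist']:
  snap(c)
  for n in ['stilt_c','cones_c','cup_c','mug_c','jar_c']: print(c,n,[(np.round(d['position'],4),round(d['conf'],2)) for d in spot_point(n,c)[:1]])
go((.520,.227,.1435,90.4))"
```

```text
side stilt_c [(array([0.5179, 0.2286, 0.2191]), 0.57)]
side cones_c [(array([0.5182, 0.3172, 0.0834]), 0.68)]
side cup_c [(array([0.5165, 0.1409, 0.1053]), 0.96)]
side mug_c [(array([0.6029, 0.3137, 0.1013]), 0.67)]
side jar_c [(array([0.612 , 0.1475, 0.1023]), 0.69)]
scene stilt_c []
scene cones_c [(array([0.5233, 0.3154, 0.0873]), 0.65)]
scene cup_c [(array([0.5192, 0.1381, 0.1022]), 0.8)]
scene mug_c [(array([0.5985, 0.319 , 0.1087]), 0.96)]
scene jar_c [(array([0.6105, 0.1402, 0.0997]), 0.69)]
wrist stilt_c [(array([0.5191, 0.2304, 0.2177]), 0.77)]
wrist cones_c [(array([0.5244, 0.3136, 0.0816]), 0.86)]
wrist cup_c [(array([0.5145, 0.1387, 0.101 ]), 0.66)]
wrist mug_c [(array([0.6008, 0.3156, 0.1022]), 0.77)]
wrist jar_c []
at [0.52   0.2277 0.2795] [-180.     -0.     90.41] J [-32.  19.   7. 103.  -3.  58. -24.] t 26.27 op 0.51 F [ 0.5 -0.6 -0.3] 20.0
[-0.0007, 0.0, 0.136] turn 0.0002 rows 2.2
```

Request:
{"fn": "play_rows", "kwargs": {"steps": [-0.0007, 0, 0.05, 0, -0.3, -0.0007, 0, 0.09, 0, -0.3, -0.0007, 0, 0.115, 0, -0.3, -0.0007, 0, 0.127, 0, -0.3, -0.0007, 0, 0.132, 0, -0.3, -0.0007, 0, 0.135, 0, -0.3, -0.0007, 0, 0.136, 0, -0.3, -0.0007, 0, 0.136, 0, -0.3]}}

```text
t: 27.28
tool_pos: [0.5204, 0.2272, 0.1441]
tcp_rot: [179.9, -0.0, 90.4]
ft_force: [-0.4, 0.3, -0.9]
opening: 0.513
finger_force: 20.0
```

Request:
{"fn": "play_rows", "kwargs": {"steps": [0, 0, 0.0005, 0, -0.3, 0, 0, 0.001, 0, -0.3, 0, 0, 0.0015, 0, -0.3, 0, 0, 0.0018, 0, -0.3, 0, 0, 0.0018, 0, -0.3]}}

```text
t: 27.9
tool_pos: [0.5201, 0.2271, 0.1426]
tcp_rot: [180.0, -0.0, 90.4]
ft_force: [-2.8, 0.3, 6.9]
opening: 0.514
finger_force: 20.0
```

Contact. Next I'll open the fingers, rise and check.

Request:
{"fn": "play_rows", "kwargs": {"steps": [0, 0, 0, 0, 0.15, 0, 0, 0, 0, 0.25, 0, 0, 0, 0, 0.35, 0, 0, 0, 0, 0.35, 0, 0, -0.01, 0, 0.35, 0, 0, -0.04, 0, 0.35, 0, 0, -0.09, 0, 0.35, 0, 0, -0.15, 0, 0.35]}}

```text
t: 28.9
tool_pos: [0.5194, 0.2267, 0.293]
tcp_rot: [-179.9, 0.0, 90.4]
ft_force: [1.0, 0.2, 0.5]
opening: 0.673
finger_force: 0.0
```

```bash
python3 -c "
from h import *
f=snap('wrist','w5.png')
for n in ['stilt_c','cones_c','cup_c']: print(n,[(np.round(d['position'],4),round(d['conf'],2)) for d in spot_point(n,'wrist')[:1]])
h=cv2.cvtColor(f['frame'],cv2.COLOR_RGB2HSV).astype(int)
u,v=map(int,proj(f,(.52,.228,.084)));print(u,v)
y0=max(v-35,0);s=h[y0:v+35,u-35:u+35];m=((s[...,2]>190)&(s[...,1]<70)).astype(np.uint8)
p=np.argwhere(m)[:,::-1]+[u-35,y0];(c,r)=cv2.minEnclosingCircle(p.astype(np.float32));print(len(p),c,r,ray(f,*c,.084).round(4))
snap('scene');print([(np.round(d['position'],4),round(d['conf'],2)) for d in spot_point('stilt_c','scene')[:1]])
go((.471,-.122,.28,90))"
```

```text
stilt_c []
cones_c []
cup_c []
255 180
1253 (255.2804718017578, 179.83389282226562) 23.381114959716797 [0.5194 0.2284 0.084 ]
[(array([0.5219, 0.2265, 0.0833]), 0.5)]
at [0.5194 0.2267 0.2911] [-1.7993e+02  3.0000e-02  9.0410e+01] J [-32.  18.   7. 102.  -3.  60. -24.] t 29.2 op 0.671 F [ 0.2  0.4 -1.7] 0.0
[-0.3483, -0.0508, 0.0113] turn 0.0071 rows 5.6
```

View pics/w5.png

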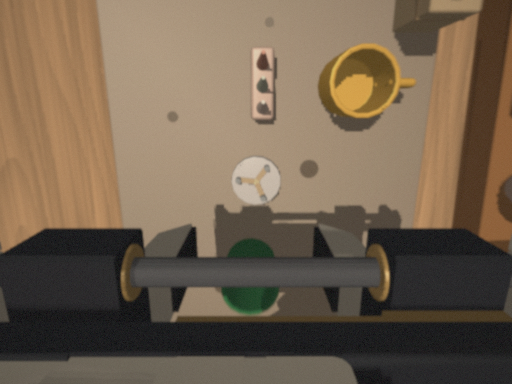

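The stilt is flat at (256,181), the cone bar at (263,85) lies parallel to the edge, the mug rim is at (365,80) and the cup at (250,277). Now the bowl.

Request:
{"fn": "play_rows", "kwargs": {"steps": [-0.348, -0.051, 0.011, 0.007, 0.9, -0.348, -0.051, 0.011, 0.007, 0.9, -0.348, -0.051, 0.011, 0.007, 0.9, -0.348, -0.051, 0.011, 0.007, 0.9, -0.348, -0.051, 0.011, 0.007, 0.9, -0.348, -0.051, 0.011, 0.007, 0.9, -0.348, -0.051, 0.011, 0.007, 0.9, -0.348, -0.051, 0.011, 0.007, 0.9]}}

```text
t: 30.2
tool_pos: [0.4709, -0.1206, 0.2795]
tcp_rot: [-179.9, -0.0, 90.0]
ft_force: [0.0, -0.2, -0.1]
opening: 0.955
finger_force: 0.0
```

```bash
cat > b.py <<'E'
from h import *
def blue(f,zr):
    h=cv2.cvtColor(f['frame'],cv2.COLOR_RGB2HSV).astype(int)
    s=((h[...,0]>105)&(h[...,0]<130)&(h[...,1]>120)&(h[...,2]>40)).astype(np.uint8)
    n,l,st,ce=cv2.connectedComponentsWithStats(s);i=1+st[1:,4].argmax()
    c=max(cv2.findContours((l==i).astype(np.uint8),0,1)[0],key=len); p=c[:,0,:]
    w=np.array([ray(f,*q,zr)[:2] for q in p.astype(float)])
    return st[i],w
E
python3 -c "
from b import *
f=snap('wrist','w6.png')
print([(np.round(d['position'],4),d['conf']) for d in spot_point('bowl_c','wrist')[:1]])
st,w=blue(f,.047);print(st,cv2.minEnclosingCircle(w.astype(np.float32)))
# shelf items from w5 (same tool height ~)
M=np.array(f['world_from_camera']);p=manip.get_state()['tool_pos'];f['world_from_camera'][:3,3]+=np.array([.5194,.2267,.2911])-p
for n,u,v,z in [('cone',263,92,.093),('mug',365,80,.129),('cup',250,277,.133)]: print(n,ray(f,u,v,z).round(4))
go((.471,-.122,.0785,90))"
```

```text
[(array([ 0.4731, -0.1193,  0.0278]), 0.61)]
[ 227  149   56   57 2410] ((0.4693067967891693, -0.12153177708387375), 0.029779763892292976)
cone [0.5253 0.3082 0.093 ]
mug [0.6008 0.3153 0.129 ]
cup [0.5142 0.153  0.133 ]
at [ 0.4714 -0.1198  0.28  ] [-1.7991e+02 -4.0000e-02  9.0140e+01] J [ -6.  11.  19. 114.  -4.  56.  16.] t 30.3 op 0.95 F [ 0.7 -0.8 -0.7] 0.0
[-0.0024, -0.0001, 0.2015] turn 0.0025 rows 3.2
```

Request:
{"fn": "play_rows", "kwargs": {"steps": [-0.0015, -0.001, 0.06, 0.002, 0.85, -0.0015, -0.001, 0.12, 0.002, 0.85, -0.0015, -0.001, 0.155, 0.002, 0.85, -0.0015, -0.001, 0.18, 0.002, 0.85, -0.0015, -0.001, 0.19, 0.002, 0.85, -0.0015, -0.001, 0.194, 0.002, 0.85, -0.0015, -0.001, 0.194, 0.002, 0.85, -0.0015, -0.001, 0.194, 0.002, 0, -0.0015, -0.001, 0.194, 0.002, 0, -0.0015, -0.001, 0.194, 0.002, 0, -0.0015, -0.001, 0.194, 0.002, 0, -0.0015, -0.001, 0.194, 0.002, 0], "newtons": 20}}

```text
t: 31.8
tool_pos: [0.4706, -0.1229, 0.0871]
tcp_rot: [180.0, -0.0, 89.9]
ft_force: [-1.0, 0.4, 6.1]
opening: 0.651
finger_force: 20.0
```

```bash
python3 -c "
from h import *
go((.5194,.2284,.28,90.4))"
```

```text
at [ 0.4706 -0.1229  0.0871] [ 1.7998e+02 -1.0000e-02  8.9880e+01] J [ -1.  30.  15. 121. -14.  31.  24.] t 31.8 op 0.651 F [-1.   0.4  6.1] 20.0
[0.3515, 0.0481, -0.1928] turn -0.0091 rows 6.5
```

Request:
{"fn": "play_rows", "kwargs": {"steps": [0, 0, -0.03, 0, 0, 0, 0, -0.08, 0, 0, 0, 0, -0.14, 0, 0, 0, 0, -0.193, 0, 0, 0.351, 0.048, -0.193, -0.009, 0, 0.351, 0.048, -0.193, -0.009, 0, 0.351, 0.048, -0.193, -0.009, 0, 0.351, 0.048, -0.193, -0.009, 0, 0.351, 0.048, -0.193, -0.009, 0, 0.351, 0.048, -0.193, -0.009, 0, 0.351, 0.048, -0.193, -0.009, 0, 0.351, 0.048, -0.193, -0.009, 0, 0.351, 0.048, -0.193, -0.009, 0]}}

```text
t: 33.42
tool_pos: [0.5192, 0.2261, 0.2795]
tcp_rot: [-180.0, 0.1, 90.3]
ft_force: [0.3, -0.3, -1.0]
opening: 0.654
finger_force: 20.0
```

```bash
python3 -c "
from b import *
for c in ['side','scene','wrist']:
  f=snap(c,c+'_bowl.png')
  for n in ['bowl_c','stilt_c']: print(c,n,[(np.round(d['position'],4),round(d['conf'],2)) for d in spot_point(n,c)[:1]])
p=manip.get_state()['tool_pos']
st,w=blue(f,p[2]-.0871+.047);print(st,w.mean(0),cv2.minEnclosingCircle(w.astype(np.float32)), w[:,0].min(),w[:,0].max(),w[:,1].max())
go((.5194,.2284,.28,90.4))"
```

```text
side bowl_c []
side stilt_c []
scene bowl_c [(array([0.5372, 0.2323, 0.0749]), 0.48)]
scene stilt_c [(array([0.5227, 0.2275, 0.0838]), 0.62)]
wrist bowl_c [(array([0.5231, 0.2313, 0.2242]), 0.65)]
wrist stilt_c [(array([0.5191, 0.2302, 0.0804]), 0.77)]
[ 191  191  129   66 6224] [0.51894258 0.24349762] ((0.5191887021064758, 0.23394042253494263), 0.02899317443370819) 0.49031890796670585 0.5480714599308875 0.2628328852518891
at [0.5192 0.2279 0.2798] [ 1.800e+02 -1.000e-02  9.039e+01] J [-33.  19.   8. 103.  -3.  58. -23.] t 33.88 op 0.652 F [-0.5  0.1 -0.6] 20.0
[0.0005, 0.0002, -0.0002] turn -0.0001 rows 0.0
```

View pics/wrist_bowl.png

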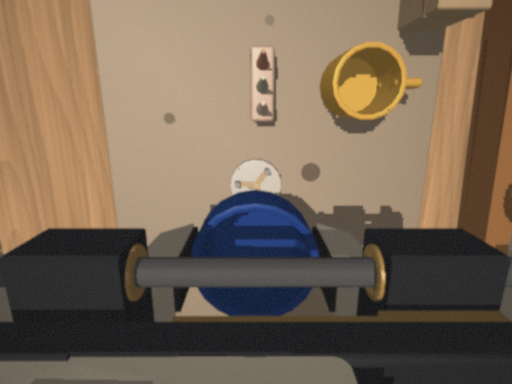

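The wrist view shows the bowl upright in the grip, with its rim at (255,255), and the stilt ahead at (256,183). I'll check the bowl's y in the grip using the other cameras.

```bash
python3 -c "
from b import *
p=manip.get_state()['tool_pos']; oz=p[2]-.0871+.007
th=np.linspace(0,2*np.pi,60)
for c in ['side','scene']:
  f=grab_frame(c)
  st,w=blue(f,.1); 
  # restrict to region around bowl
  h=cv2.cvtColor(f['frame'],cv2.COLOR_RGB2HSV).astype(int)
  u,v=map(int,proj(f,(p[0],p[1],oz+.02)));k=30
  s=h[v-k:v+k,u-k:u+k];m=((s[...,0]>105)&(s[...,0]<130)&(s[...,1]>120)&(s[...,2]>30)).astype(np.uint8)
  n,l,st,ce=cv2.connectedComponentsWithStats(m);i=1+st[1:,4].argmax();b=st[i][:4]+[u-k,v-k,0,0]
  print(c,'seen',b,b[0]+b[2],b[1]+b[3],st[i][4])
  for dy in [-.004,0,.004]:
    P=np.array([proj(f,(p[0]+r*np.cos(t),p[1]+dy+r*np.sin(t),oz+z)) for t in th for r,z in [(.03,.04),(.03,.022),(.024,0)]])
    print(dy,P.min(0).round(1),P.max(0).round(1))
"
```

```text
side seen [176 101  21  23] 197 124 417
-0.004 [172.  100.7] [198.4 125.6]
0 [171.  100.3] [197.3 125.1]
0.004 [169.9  99.9] [196.2 124.7]
scene seen [352 160  10   6] 362 166 33
-0.004 [337.3 159.8] [364.3 187.8]
0 [339. 160.] [366.1 188. ]
0.004 [340.7 160.2] [367.8 188.3]
```

Request:
{"fn": "play_rows", "kwargs": {"steps": [0.0005, 0.0007, 0.05, 0, 0, 0.0005, 0.0007, 0.085, 0, 0, 0.0005, 0.0007, 0.1, 0, 0, 0.0005, 0.0007, 0.105, 0, 0, 0.0005, 0.0007, 0.107, 0, 0, 0.0005, 0.0007, 0.107, 0, 0]}}

```text
t: 34.72
tool_pos: [0.5206, 0.2289, 0.1739]
tcp_rot: [179.9, -0.1, 90.4]
ft_force: [-0.1, 0.6, -0.8]
opening: 0.655
finger_force: 20.0
```

```bash
python3 -c "
from h import *
go((.520,.2285,.1711,90.4))"
```

```text
at [0.5206 0.2289 0.1739] [ 1.799e+02 -6.000e-02  9.040e+01] J [-32.  27.   7. 107.  -5.  46. -22.] t 34.73 op 0.655 F [-0.1  0.6 -0.8] 20.0
[-0.0004, -0.0006, 0.0028] turn -0.0 rows 0.0
```

Request:
{"fn": "play_rows", "kwargs": {"steps": [-0.0004, -0.0005, 0.0005, 0, 0, -0.0004, -0.0005, 0.001, 0, 0, -0.0004, -0.0005, 0.0015, 0, 0, -0.0004, -0.0005, 0.002, 0, 0, -0.0004, -0.0005, 0.0025, 0, 0, -0.0004, -0.0005, 0.0028, 0, 0, -0.0004, -0.0005, 0.0028, 0, 0]}}

```text
t: 35.6
tool_pos: [0.5195, 0.2283, 0.1711]
tcp_rot: [180.0, -0.0, 90.4]
ft_force: [-3.5, -0.7, 9.0]
opening: 0.653
finger_force: 20.0
```

Request:
{"fn": "play_rows", "kwargs": {"steps": [0, 0, 0, 0, 0.4, 0, 0, 0, 0, 0.5, 0, 0, 0, 0, 0.6, 0, 0, 0, 0, 0.6, 0, 0, -0.01, 0, 0.6, 0, 0, -0.04, 0, 0.6, 0, 0, -0.08, 0, 0.6, 0, 0, -0.13, 0, 0.6, 0, 0, -0.13, 0, 0.6]}}

```text
t: 36.72
tool_pos: [0.5219, 0.2291, 0.3053]
tcp_rot: [179.5, -0.3, 90.4]
ft_force: [0.6, 0.1, 0.0]
opening: 0.803
finger_force: 0.0
```

```bash
python3 -c "
from b import *
for c in ['side','scene','wrist']:
  f=snap(c,c+'_7.png')
  for n in ['bowl_c','stilt_c','tall_post_c']: print(c,n,[(np.round(d['position'],4),round(d['conf'],2)) for d in spot_point(n,c)[:1]])
st,w=blue(f,.131);print(st,cv2.minEnclosingCircle(w.astype(np.float32)))
go((.583,-.348,.3,185))
h=cv2.cvtColor(f['frame'],cv2.COLOR_RGB2BGR); a=cv2.resize(h[0:300],(512,300));b=cv2.imread('pics/side_7.png')[90:240,90:300]
b=cv2.resize(b,None,fx=2,fy=2)
"
```

```text
side bowl_c [(array([0.5188, 0.2286, 0.1105]), 0.88)]
side stilt_c [(array([0.5173, 0.2282, 0.0835]), 0.47)]
side tall_post_c [(array([ 0.5826, -0.3466,  0.0384]), 0.58)]
scene bowl_c [(array([0.5212, 0.2273, 0.1137]), 0.56)]
scene stilt_c [(array([0.5222, 0.2297, 0.0838]), 0.62)]
scene tall_post_c [(array([ 0.5868, -0.3529,  0.0445]), 0.61)]
wrist bowl_c [(array([0.5244, 0.2325, 0.112 ]), 0.79)]
wrist stilt_c []
wrist tall_post_c []
[ 222  155   69   69 3673] ((0.5191863179206848, 0.23005537688732147), 0.029777798801660538)
at [0.5192 0.2281 0.2995] [-1.7996e+02  2.0000e-02  9.0400e+01] J [-33.  18.   9. 102.  -3.  61. -23.] t 37.33 op 0.8 F [-0.1 -0.1  0.3] 0.0
[-0.5765, 0.0597, -0.0004] turn -1.651 rows 9.3
```

View pics/wrist_7.png

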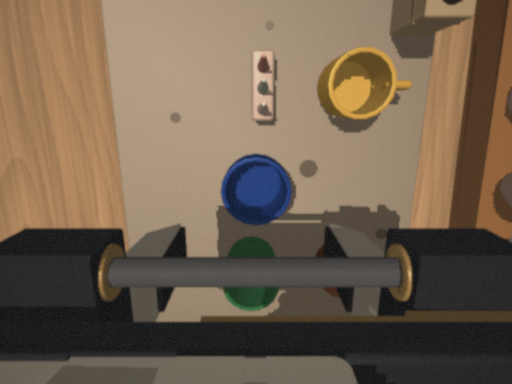

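The bowl sits level and centred at (256,190), midway between the cones (263,85) and the cup (250,275). Last is the tall post.

Request:
{"fn": "play_rows", "kwargs": {"steps": [-0.576, 0.06, 0, -1.67, 0.3, -0.576, 0.06, 0, -1.67, 0.3, -0.576, 0.06, 0, -1.67, 0.3, -0.576, 0.06, 0, -1.67, 0.3, -0.576, 0.06, 0, -1.67, 0.3, -0.576, 0.06, 0, -1.67, 0.3, -0.576, 0.06, 0, -1.67, 0.3, -0.576, 0.06, 0, -1.67, 0.3, -0.576, 0.06, 0, -1.67, 0.3, -0.576, 0.06, 0, -1.67, 0.3, -0.576, 0.06, 0, -1.67, 0.3, -0.576, 0.06, 0, -1.67, 0.3]}}

```text
t: 38.83
tool_pos: [0.5833, -0.347, 0.2993]
tcp_rot: [179.9, -0.0, -174.0]
ft_force: [0.3, 0.9, 0.3]
opening: 0.653
finger_force: 0.0
```

```bash
python3 -c "
from h import *
f=snap('wrist','w8.png');np.save('w8.npy',dict(f),allow_pickle=True)
print([(np.round(d['position'],4),d['conf']) for d in spot_point('tall_post_c','wrist')[:2]])
u,v=map(int,proj(f,(.584,-.348,.071)));print(u,v)
cv2.imwrite('pics/w8c.png',cv2.resize(cv2.cvtColor(f['frame'],4)[v-50:v+50,u-60:u+60],None,fx=5,fy=5,interpolation=2))
go((.584,-.348,.2,186.5),(.584,-.348,.1,186.5))"
```

```text
[(array([ 0.5804, -0.3495,  0.0393]), 0.67)]
253 178
at [ 0.584  -0.3453  0.2997] [ 1.7992e+02  1.0000e-02 -1.7379e+02] J [ 24.  29.   7.  85.  -4.  66. 127.] t 38.92 op 0.649 F [-0.3  0.3  0.3] 0.0
[0.0003, -0.0028, 0.0997] turn -0.0051 rows 1.6
[0.0004, -0.003, 0.1997] turn -0.0051 rows 1.6
```

View pics/w8c.png

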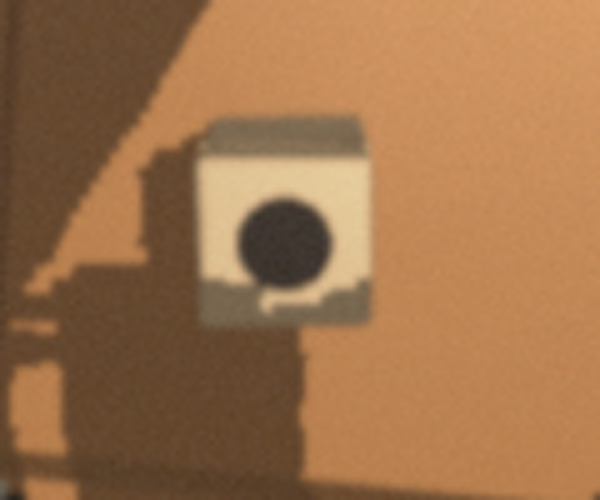

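The top face is square to the tool within about 1°, centred at crop (284,240), so the current yaw is right.

```bash
python3 -c "
from h import *
f=np.load('w8.npy',allow_pickle=True).item()
c=ray(f,193+284/5,128+240/5,.071);print(c)
go((c[0],c[1],.1,186.2))"
```

```text
[ 0.58194423 -0.35168017  0.071     ]
at [ 0.584  -0.3453  0.2997] [ 1.7992e+02  1.0000e-02 -1.7379e+02] J [ 24.  29.   7.  85.  -4.  66. 127.] t 38.92 op 0.649 F [-0.3  0.3  0.3] 0.0
[0.0028, -0.0064, 0.1997] turn 0.0001 rows 3.2
```

Request:
{"fn": "play_rows", "kwargs": {"steps": [0.002, -0.005, 0.06, 0, 0.35, 0.002, -0.005, 0.11, 0, 0.35, 0.002, -0.005, 0.15, 0, 0.35, 0.002, -0.005, 0.18, 0, 0.35, 0.002, -0.005, 0.194, 0, 0.35, 0.002, -0.005, 0.2, 0, 0.35, 0.002, -0.005, 0.2, 0, 0.35, 0.002, -0.005, 0.2, 0, -0.6, 0.002, -0.005, 0.2, 0, -0.6, 0.002, -0.005, 0.2, 0, -0.6, 0.002, -0.005, 0.2, 0, -0.6, 0.002, -0.005, 0.2, 0, -0.6], "newtons": 25}}

```text
t: 40.42
tool_pos: [0.5822, -0.3528, 0.1005]
tcp_rot: [-180.0, 0.0, -173.9]
ft_force: [-1.3, 0.5, 5.3]
opening: 0.39
finger_force: 25.0
```

```bash
python3 -c "
from h import *
go((.582,-.35,.3,186.2),(.409,.2285,.3,180.4))"
```

```text
at [ 0.5822 -0.3528  0.1005] [-1.7998e+02  3.0000e-02 -1.7392e+02] J [ 25.  42.   6.  92.  -5.  47. 129.] t 40.42 op 0.39 F [-1.3  0.5  5.3] 25.0
[-0.0002, 0.0027, -0.1995] turn -0.002 rows 3.2
[0.1105, 0.5963, -0.1998] turn 0.0992 rows 9.7
```

Request:
{"fn": "play_rows", "kwargs": {"steps": [0, 0, -0.03, 0, -0.6, 0, 0, -0.08, 0, -0.6, 0, 0, -0.14, 0, -0.6, 0, 0, -0.2, 0, -0.6, 0.11, 0.596, -0.2, 0.099, -0.6, 0.11, 0.596, -0.2, 0.099, -0.6, 0.11, 0.596, -0.2, 0.099, -0.6, 0.11, 0.596, -0.2, 0.099, -0.6, 0.11, 0.596, -0.2, 0.099, -0.6, 0.11, 0.596, -0.2, 0.099, -0.6, 0.11, 0.596, -0.2, 0.099, -0.6, 0.11, 0.596, -0.2, 0.099, -0.6, 0.11, 0.596, -0.2, 0.099, -0.6, 0.11, 0.596, -0.2, 0.099, -0.6, 0.11, 0.596, -0.2, 0.099, -0.6, 0.11, 0.596, -0.2, 0.099, -0.6]}}

```text
t: 42.42
tool_pos: [0.4093, 0.2276, 0.2995]
tcp_rot: [-179.9, -0.0, -179.6]
ft_force: [-0.1, 0.2, -1.0]
opening: 0.391
finger_force: 25.0
```

```bash
python3 -c "
from h import *
for c in ['side','scene','wrist']:
  f=snap(c,c+'_9.png')
  print(c,[(np.round(d['position'],4),round(d['conf'],2)) for d in spot_point('tall_post_c',c)[:1]])
go((.409,.2285,.1705,180.4),(.409,.2285,.1685,180.4))"
```

```text
side [(array([0.4095, 0.2331, 0.2395]), 0.57)]
scene [(array([0.4152, 0.2304, 0.24  ]), 0.68)]
wrist [(array([0.4094, 0.2258, 0.2373]), 0.74)]
at [0.4098 0.2274 0.2999] [-179.99   -0.   -179.7 ] J [-21.   8. -12. 114.   2.  58.  56.] t 42.73 op 0.392 F [ 0.2  0.2 -1.6] 25.0
[0.0007, 0.0011, 0.1294] turn -0.0017 rows 2.1
[0.0007, 0.0011, 0.1314] turn -0.0017 rows 0.0
```

View pics/wrist_9.png

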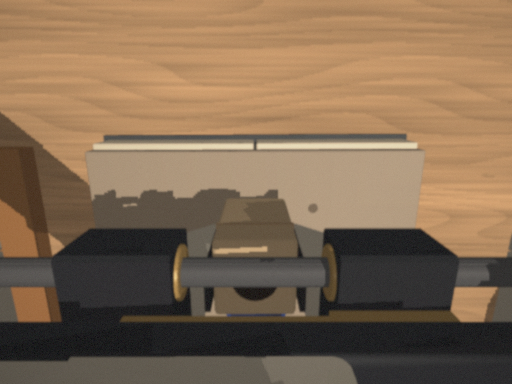

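The post is held square. Its lower front edge shows at (223..287,199) and the shelf's front edge at (88..421,151). I'll compute both.

```bash
python3 -c "
from h import *
f=grab_frame('wrist')
print(ray(f,223,199,.2064).round(4),ray(f,287,199,.2064).round(4))
print('shelf',ray(f,88,152,.075).round(4),ray(f,421,151,.075).round(4))"
```

```text
[0.3933 0.2081 0.2064] [0.3931 0.2468 0.2064]
shelf [0.3839 0.0622 0.075 ] [0.3811 0.3921 0.075 ]
```

Request:
{"fn": "play_rows", "kwargs": {"steps": [0.002, 0.0008, 0.05, 0, -0.6, 0.002, 0.0008, 0.09, 0, -0.6, 0.002, 0.0008, 0.115, 0, -0.6, 0.002, 0.0008, 0.125, 0, -0.6, 0.002, 0.0008, 0.128, 0, -0.6, 0.002, 0.0008, 0.1295, 0, -0.6, 0.002, 0.0008, 0.1305, 0, -0.6, 0.002, 0.0008, 0.1305, 0, -0.6]}}

```text
t: 43.78
tool_pos: [0.4077, 0.2293, 0.17]
tcp_rot: [180.0, 0.1, -179.6]
ft_force: [0.8, -0.7, -0.3]
opening: 0.39
finger_force: 25.0
```

Request:
{"fn": "play_rows", "kwargs": {"steps": [0, -0.001, 0.0005, 0, -0.6, 0, -0.001, 0.001, 0, -0.6, 0, -0.001, 0.0015, 0, -0.6, 0, -0.001, 0.002, 0, -0.6, 0, -0.001, 0.002, 0, -0.6]}}

```text
t: 44.4
tool_pos: [0.4074, 0.2281, 0.1683]
tcp_rot: [-180.0, 0.0, -179.6]
ft_force: [-3.6, -2.6, 9.9]
opening: 0.39
finger_force: 25.0
```

Request:
{"fn": "play_rows", "kwargs": {"steps": [0, 0, 0, 0, -0.1, 0, 0, 0, 0, 0, 0, 0, 0, 0, 0.2, 0, 0, 0, 0, 0.3, 0, 0, -0.01, 0, 0.3, 0, 0, -0.05, 0, 0.3, 0, 0, -0.1, 0, 0.3, 0, 0, -0.16, 0, 0.3, 0, -0.3, -0.16, 0, 0.3, 0, -0.3, -0.16, 0, 0.3, 0, -0.3, -0.16, 0, 0.3, 0, -0.3, -0.16, 0, 0.3, 0, -0.3, -0.16, 0, 0.3, 0, -0.3, -0.16, 0, 0.3]}}

```text
t: 46.15
tool_pos: [0.4091, -0.0756, 0.3282]
tcp_rot: [-180.0, 0.1, 180.0]
ft_force: [1.0, 0.7, -0.1]
opening: 0.651
finger_force: 0.0
```

```bash
python3 -c "
from h import *
for c in ['side','scene']:
  f=snap(c,c+'_10.png')
  for n in ['tall_post_c','jar_c','mug_c','cup_c','bowl_c','stilt_c','cones_c','short_post_c']: print(c,n,[(np.round(d['position'],4).tolist(),round(d['conf'],2)) for d in spot_point(n,c)[:1]])
b=cv2.imread('pics/scene_10.png')[145:285,260:425]; cv2.imwrite('pics/sc10.png',cv2.resize(b,None,fx=4,fy=4,interpolation=2))
"
```

```text
side tall_post_c [([0.4092, 0.2342, 0.107], 0.97)]
side jar_c [([0.6108, 0.1473, 0.102], 0.51)]
side mug_c [([0.6024, 0.3172, 0.1017], 0.55)]
side cup_c [([0.5153, 0.1374, 0.104], 0.93)]
side bowl_c [([0.5147, 0.2297, 0.1118], 0.57)]
side stilt_c [([0.5184, 0.2298, 0.0811], 0.68)]
side cones_c [([0.521, 0.3188, 0.0813], 0.55)]
side short_post_c [([0.5841, -0.2418, 0.0202], 0.63)]
scene tall_post_c [([0.4123, 0.2316, 0.1093], 0.71)]
scene jar_c [([0.6111, 0.1386, 0.1034], 0.66)]
scene mug_c [([0.5984, 0.3178, 0.1052], 0.59)]
scene cup_c [([0.5132, 0.1379, 0.1059], 0.67)]
scene bowl_c [([0.5226, 0.227, 0.1117], 0.96)]
scene stilt_c [([0.5206, 0.2256, 0.086], 0.49)]
scene cones_c [([0.5284, 0.311, 0.0852], 0.66)]
scene short_post_c [([0.5858, -0.2381, 0.0195], 0.46)]
```

View pics/sc10.png

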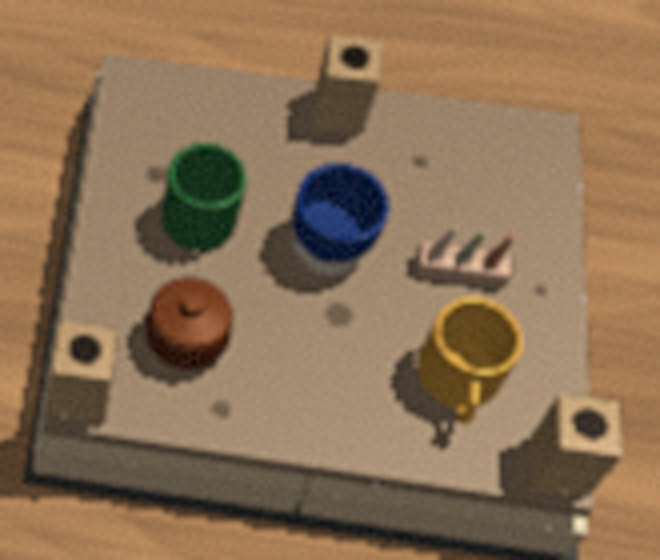

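The final view shows every piece standing as asked, and the jar (190,320) and mug (477,338) sit at the same pixels as before. I'm handing in.

```bash
python3 -c "
from h import *
print(manip.hand_in())"
```

```text
the job is handed in; nothing more can be done
None
```

The shelf is loaded as asked: cup, cone pack, stilt with the bowl on its pins, and tall post are in place, the short post is still in the tray, the jar and mug show no shift, and the job was handed in at about 46 s.

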